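# Undo the juicer's left-hand hub nut with the basket held by its catch

## Robot

A 7-joint arm with a two-finger parallel gripper is mounted at the origin on a cart in front of the work surface, level with it; the furniture and walls round the work are solid. World frame = base frame: x ahead of the robot, y to its left, z up, the work surface at z = 0. Lengths are in m, angles in rad, forces in N, time in s.
With the tool pointing down it reaches from about 0.4 to 0.875 m from the base axis. Payload 19.3 kg.
Tool frame: the origin (TCP) lies between the finger pads; the fingertips stand 17 mm ahead of it and the grasp point (between the pads) lies 2 mm behind it (bot.finger_overhang is the distance from the TCP to the fingertips, in m); z points along the fingers, y is the line along which they close (so a half turn about z gives the same grasp; the last joint's range is limited). The gripper opens to 85 mm and grips with 20 to 120 N. Pads are 22 mm wide; open, the fingers measure 114 mm over their backs; the gripper's body (76 mm by 85 mm) begins 54 mm behind the grasp point. The pads swing forward as they close: fully open they stand 13 mm farther back than shut.
Start: joints at [1.091, 0.521, -0.036, 1.599, 0.021, 1.021, -0.113], TCP at [0.249, -0.573, 0.248] pointing down, gripper open.
Joint ranges: [-2.91, 2.91], [-0.3, 2.13], [-1.5, 1.42], [0.17, 2.43], [-1.26, 4.41], [0.16, 1.93], [-2.52, 2.52]. Speed limits (rad/s): [1.89, 1.89, 2.39, 2.39, 3.01, 3.01, 3.01].

## Interface

Orientations are given as [roll, pitch, yaw] about the fixed x, y, z axes, in that order (R = Rz(yaw) Ry(pitch) Rx(roll)).
In Python, from workcell import observe, grab_frame, bot gives the robot as it stands.
- The arm moves only by the shell command python3 -m crank 'ROWS' [FORCE]. ROWS is a JSON object of lists of equal length, an entry for each row: "linear": the shift along the world's x, y, z each as a share of 0.25 m, from -1 to 1, a list of three; "delta_rot": the turn, a rotation vector about the world's x, y, z each as a share of 30 degrees, from -1 to 1, a list of three; "fingers": the opening, from -1 (shut) to 1 (fully open). In form: {"linear": [[dx, dy, dz], ...], "delta_rot": [[rx, ry, rz], ...], "fingers": [fingers, ...]}. A call has 1 to 5 rows; each row is the pose to reach, as a shift and turn from the pose commanded when the call began; what a row does not reach only later rows make up. A row lasts 1/10 s, in which the tool goes at most 50 mm and 8.59 degrees, less where a joint would pass 70% of its speed; a pose out of reach is approached as far as the arm can. A call with a number of a shift or a turn outside -1 to 1 is refused whole. A call with a gripper value outside its range is refused whole. The fingers move at their own pace and stop on an object; FORCE is the grip in N (left out, the last holds). Time passes only in rows, so rows that repeat a pose let the fingers close. It gives the time, the measured TCP pose, the force, the opening and the grip force at its end, in the units of the state.
- observe(): the state, without advancing time (a new reading comes with each control period).
- grab_frame(name): name is "scene" or "top" or "wrist"; returns a dict with "image" (420x560x3 uint8, red, green, blue), "mtx" (3x3 intrinsics, pixels), "k1" (the pictures are not rectified: a ray, as slopes to the right and down, at radius r is drawn at 1 + k1 r^2 times it, then the intrinsics apply), "xyz" and "orientation" of the camera in the world. Camera axes: x right, y down, z forward; pixel columns grow to the right and rows downward; lengths in m; the calibration is good to about 2 mm. A picture is of the moment at which its call begins. There is no depth.
- bot.job_done(): hands the job in; it is judged then, once.
The state is a dict: "clock": time; "qpos": joint angles; "qd": joint speeds; "joint_efforts": joint torques, N m; "position": TCP position; "tool_rot": TCP orientation; "force": force on the tool from outside, world axes, zero at the start; "moment": the same for the moment, N m; "grip_width": finger opening in m; "finger_force": force on a finger pad.
Only numpy, scipy, OpenCV 4.12 (cv2) and the standard library are available. Lean on these libraries where they do the work, as an engineer would, in place of code of your own. Each camera call takes 0.05 s, during which the arm holds its last target. There are 200 camera calls.

## Task

Take the hub nut off the juicer so that its strainer basket can go to the wash. The basket spins freely on its spindle, so first turn it until a notch in its rim faces the sliding catch and push the catch fully in to hold it. Then undo the nut, which has a left-hand thread, lift it off and put it in the rectangular food tub; leave the catch in, and the fruit, the fruit bowl and the drinking glass where they stand.

Things in the scene. Friction and masses are not known exactly. Their poses are not given: they have to be found in the camera images.
- juicer: White round juicer base, lid off, 200 mm wide, 100 mm high, fixed on a chopping board (250x400x23 mm) on the hob. Origin on the spindle's axis at the base's underside; z up. It carries a dark grey juice bowl (radius 110 mm, rim at z 146 mm) and in it the steel strainer basket, which turns on this axis. Only the nut and the catch's knob stand above z 162 mm.
- basket (a joint): Angle of the basket about the spindle, rad, 0 at the start, growing anticlockwise seen from above. It turns without end, almost without resistance, and stays where it is left. The locked nut grips its spindle so firmly that turning the nut either way turns the loose basket with it.
- notch (a point): Middle of one of six equal notches, 60 degrees apart, in the basket's flat rim (6 mm thick, outer radius 98 mm, top at z 156 mm of the juicer). The point is 89 mm from the axis and turns with the basket. A notch is 18 mm wide, 18 mm deep radially, and flares to about 27 mm at its mouth.
- catch_knob (a point): Mid-height of the grip of the catch's upright black knob: round, 17 to 21 mm thick, grip 17 mm up and down from here. It stands on a flat steel bolt, 14 mm wide with a round nose, that slides level in a guide on the bowl's rim straight towards the spindle's axis. The guide's top is 23 mm below this point. Distance from the axis: 132 mm drawn out, 114 mm in.
- catch (a joint): Travel of the catch towards the axis, m: 0 drawn out (start), 0.018 fully in with its nose in a notch, so that the basket is held. It slides against about 1.5 N and stays where it is left. Away from a notch the rim stops it at about 0.002; within some 4 degrees of a notch's middle the nose centres the basket by itself.
- nut_grip (a point): On the axis of the black hub nut, in the middle of its grip bar. The nut: round body 70 mm wide and 27 mm high, on it a bar 62 mm long, 20 mm thick, 36 mm high with rounded edges. The point is 48 mm above the nut's underside and 14 mm below the bar's top; x runs along the bar, z up. About 0.15 kg.
- spindle_head (a point): Top of the T-shaped spindle head inside the nut, on the axis; turns with the basket. It locks the nut against a spring. With the basket held, the nut turned clockwise seen from above (about 0.2 N m) is free after a quarter turn (65 to 105 degrees; a stop at about 115), rises 3 mm, then lifts straight off and is clear 25 mm higher. Anticlockwise it meets a stop after 7 degrees.
- tub: Open rectangular plastic food tub, 100x150 mm outside, 48 mm high, walls and floor 2 mm thick, empty, loose (0.2 kg). Origin at the centre of its underside, y along its long side.
- fruit_bowl: Round bowl, 125 mm wide and 58 mm high, with a lemon in it; a bystander. Origin at the centre of its underside.
- lemon: Lemon, 72 x 57 x 58 mm, lying in the round bowl; a bystander. Origin on its underside.
- lemon_2: Lemon, 72 x 57 x 58 mm, lying on the chopping board behind the juicer; a bystander. Origin on its underside.
- glass: Empty drinking glass, 83 mm wide and 96 mm high, standing on the worktop at the far left; a bystander. Origin at the centre of its underside.
Things that resemble listed ones, but are neither listed nor needed, are in the scene too. Leave any blue or green look-alike of the part that bears nut_grip alone.

How it is judged:
By the outcome, as a careful person would: the job done as asked, in the order asked, and still so for the second after the job is handed in, with the robot touching nothing.
It also fails if it takes over 64 s, if anything falls off the work surface, if the arm or the gripper's body presses on something with over 40 N, if the wrist force passes 120 N, or if a joint passes its speed limit or range.

## Working session

There is one attempt and no reset: what is moved stays moved. The work goes in short steps, Python scripts to look and compute and a shell command to move; the robot and the scene stay as the last step left them, time stands still between calls to the robot, and variables do not carry over. Pictures are saved under pics/ and viewed, at most 12 in all, crops included, and the job is handed in when it is done.

```bash
mkdir -p pics; cat > h.py <<'E'
import numpy as np,cv2
from scipy.spatial.transform import Rotation as R
from workcell import observe,grab_frame,bot
def grab(n,save=None):
    f=grab_frame(n)
    if save: cv2.imwrite(save,cv2.cvtColor(f['image'],cv2.COLOR_RGB2BGR))
    return f
def rot(f):
    o=np.array(f['orientation'])
    return o if o.shape==(3,3) else R.from_euler('xyz',o).as_matrix()
def ray(f,u,v):
    K=np.array(f['mtx']); k=f['k1']
    d=np.array([(u-K[0,2])/K[0,0],(v-K[1,2])/K[1,1]]); s=d.copy()
    for _ in range(30): s=d/(1+k*(s@s))
    return np.array(f['xyz']),rot(f)@np.array([s[0],s[1],1])
def onz(f,u,v,z):
    o,d=ray(f,u,v); return o+d*(z-o[2])/d[2]
def proj(f,p):
    c=rot(f).T@(np.array(p)-np.array(f['xyz'])); s=c[:2]/c[2]; s=s*(1+f['k1']*(s@s)); K=np.array(f['mtx'])
    return np.array([K[0,0]*s[0]+K[0,2],K[1,1]*s[1]+K[1,2]])
E
python3 - <<'E'
from h import *
import pickle
F={n:grab(n) for n in('scene','top','wrist')}
pickle.dump(F,open('f0.pkl','wb'))
for n in F:
  f=F[n];print(n,f['mtx'],f['k1'],f['xyz'],f['orientation'])
a=[cv2.cvtColor(F[n]['image'],cv2.COLOR_RGB2BGR) for n in F]
cv2.imwrite('pics/scene0.png',a[0]);cv2.imwrite('pics/top0.png',a[1])
print(observe())
E
```

```text
scene [[433.65060135   0.         284.37156351]
 [  0.         433.65060135 202.62447843]
 [  0.           0.           1.        ]] 0.014716432063923255 [ 0.53108837 -0.47393374  0.95831094] [-2.50508409  0.0025969  -0.10517908]
top [[404.0581432    0.         275.07036189]
 [  0.         404.0581432  204.36026208]
 [  0.           0.           1.        ]] -0.03960910474635901 [0.39818812 0.12080769 1.3598841 ] [-2.96212411e+00 -1.34866638e-03 -1.59084227e+00]
wrist [[289.67443606   0.         280.82261219]
 [  0.         289.67443606 206.73519392]
 [  0.           0.           1.        ]] -0.008493647878976924 [ 0.31569688 -0.54583228  0.37330923] [ 2.85629802e+00  3.88199657e-04 -1.16085768e+00]
{'clock': 0.15, 'qpos': array([ 1.09078064,  0.52187167, -0.0363108 ,  1.59984718,  0.02118785,
        1.02110983, -0.11282923]), 'qd': array([-0.00234742, -0.00068525,  0.00189705, -0.00191526,  0.00089925,
       -0.00044596, -0.00030743]), 'joint_efforts': array([ 2.70001488e-03, -9.27391291e+01,  1.98085226e+00, -3.70054972e+01,
        1.79515657e-02,  6.34532858e-03,  5.03347542e-05]), 'position': array([ 0.24890242, -0.57305   ,  0.24787221]), 'tool_rot': array([-3.14074285e+00,  5.47968024e-05,  4.09752859e-01]), 'force': array([ 0.08891436, -0.47998751,  0.25385071]), 'moment': array([-0.00759663,  0.00655708,  0.04861175]), 'finger_force': 0.0, 'grip_width': 0.08546060391113353}
```

View pics/top0.png

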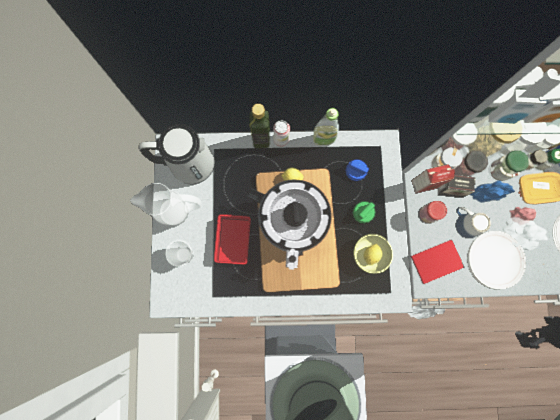

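View pics/scene0.png

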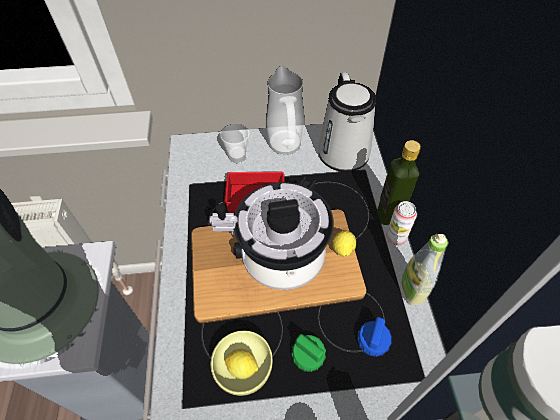

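Top view: juicer/black nut at about (296,213), catch below it at (292,260), red rectangular tub at (232,240), glass at (179,253), lemons at (293,176) and (374,254). The nut look-alikes are blue (357,170) and green (364,212); the black one on the juicer at (296,213) is the one meant, since it is black and sits on the hub. I'll confirm in one enlarged crop.

```bash
python3 - <<'E'
from h import *
import pickle
F=pickle.load(open('f0.pkl','rb'))
a=cv2.cvtColor(F['top']['image'],cv2.COLOR_RGB2BGR)[165:285,205:345]
b=cv2.cvtColor(F['scene']['image'],cv2.COLOR_RGB2BGR)[160:300,200:360]
a=cv2.resize(a,None,fx=2.8,fy=2.8,interpolation=cv2.INTER_CUBIC);b=cv2.resize(b,None,fx=2.5,fy=2.5,interpolation=cv2.INTER_CUBIC)
c=np.zeros((360,800,3),np.uint8);c[:a.shape[0],:a.shape[1]]=a;c[:b.shape[0],400:400+b.shape[1]]=b
cv2.imwrite('pics/c0.png',c)
f=F['top']
for z in(.2,.17,.1):print(z,onz(f,296,213,z),onz(f,292,261,z))
print('tub',onz(f,232,240,.03))
E
```

```text
0.2 [0.58181861 0.05471225 0.2       ] [0.44369908 0.07011187 0.2       ]
0.17 [0.58656815 0.05300271 0.17      ] [0.44487621 0.06880064 0.17      ]
0.1 [0.59765041 0.04901379 0.1       ] [0.44762283 0.06574111 0.1       ]
tub [0.52287921 0.25843141 0.03      ]
```

View pics/c0.png

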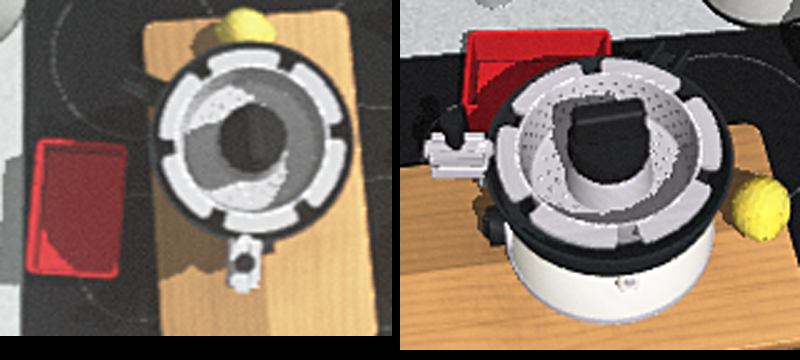

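The crop confirms the black bar-topped nut on the juicer hub. The nearest notches lie about 30° to either side of the catch. I'll move above it for a close look.

```bash
python3 -m crank '{"linear":[[0.34,0.8,0.48],[0.34,0.8,0.48],[0.34,0.8,0.48],[0.34,0.8,0.48],[0.34,0.8,0.48]],"delta_rot":[[0,0,-0.78],[0,0,-0.78],[0,0,-0.78],[0,0,-0.78],[0,0,-0.78]],"fingers":[1,1,1,1,1]}' 30
python3 -m crank '{"linear":[[0.34,0.9,0.2],[0.34,0.9,0.2],[0.34,0.9,0.2],[0.34,0.9,0.2],[0.34,0.9,0.2]],"delta_rot":[[0,0,0],[0,0,0],[0,0,0],[0,0,0],[0,0,0]],"fingers":[1,1,1,1,1]}'
python3 -m crank '{"linear":[[0.2,0.82,0],[0.2,0.82,0],[0.2,0.82,0],[0.2,0.82,0],[0.2,0.82,0]],"delta_rot":[[0,0,0],[0,0,0],[0,0,0],[0,0,0],[0,0,0]],"fingers":[1,1,1,1,1]}'
```

```text
clock: 0.65
position: [0.3344, -0.3713, 0.3692]
tool_rot: [3.142, 0.0, 0.001]
force: [1.0, -0.6, 0.1]
grip_width: 0.0852
finger_force: 0.0
clock: 1.15
position: [0.4192, -0.1459, 0.4189]
tool_rot: [3.141, -0.0, 0.002]
force: [2.0, -0.4, -0.4]
grip_width: 0.0855
finger_force: 0.0
clock: 1.65
position: [0.4691, 0.0619, 0.4181]
tool_rot: [-3.14, 0.0, 0.007]
force: [-0.2, -0.1, 0.3]
grip_width: 0.0854
finger_force: 0.0
```

```bash
python3 - <<'E'
from h import *
import pickle
f=grab('wrist','pics/w1.png');pickle.dump(f,open('w1.pkl','wb'))
print(f['xyz'],f['orientation'],observe()['position'])
E
```

```text
[0.54183008 0.06095797 0.54366071] [ 2.85638611e+00  1.34988474e-03 -1.56331270e+00] [0.46918368 0.06097031 0.4180083 ]
```

View pics/w1.png

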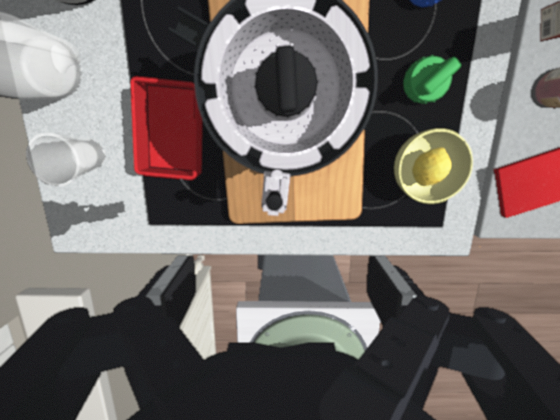

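Wrist view: nut bar at (286,80), running nearly along the image's vertical; knob at (273,202), glass (60,157), tub (167,128), green look-alike (428,80) well away. Next step: measure notch angles, axis, catch direction, bar direction and tub.

```bash
cat > m.py <<'E'
from h import *
from scipy.optimize import least_squares
def rect(f,z,c,h=.16,s=.0005):
    n=int(2*h/s); g=(np.arange(n)-n/2)*s
    X,Y=np.meshgrid(c[0]+g,c[1]+g,indexing='ij')
    P=np.stack([X,Y,np.full_like(X,z)],-1)
    C=(P-np.array(f['xyz']))@rot(f); S=C[...,:2]/C[...,2:]; S=S*(1+f['k1']*(S**2).sum(-1,keepdims=True))
    K=np.array(f['mtx']); m=(S*[K[0,0],K[1,1]]+[K[0,2],K[1,2]]).astype(np.float32)
    return cv2.remap(f['image'],m[...,0],m[...,1],cv2.INTER_LINEAR)
def basket(f,c,z=.179):
    "circle fit of outer white rim edge, notch phase, and world centre"
    img=rect(f,z,c,.16).min(-1).astype(float); n=img.shape[0]
    pts=[]; c=np.array(c[:2])
    th=np.deg2rad(np.arange(0,360,2)); rr=np.arange(.088,.106,.0005)
    for t in th:
        i=n/2+rr*np.cos(t)/.0005; j=n/2+rr*np.sin(t)/.0005
        p=cv2.remap(img.astype(np.float32),j.astype(np.float32)[None],i.astype(np.float32)[None],1)[0]
        k=np.where((p[:-1]>110)&(p[1:]<=110))[0]
        if p[0]>110 and len(k): pts.append(c+rr[k[0]]*np.array([np.cos(t),np.sin(t)]))
    pts=np.array(pts)
    r=least_squares(lambda q:np.hypot(*(pts-q[:2]).T)-q[2],[*c,.098],loss='soft_l1',f_scale=.001).x
    img2=rect(f,z,r[:2],.16).min(-1).astype(np.float32)
    t=np.deg2rad(np.arange(0,360,.5)); sig=0
    for R_ in(.084,.087,.09,.093):
        sig=sig+(cv2.remap(img2,(n/2+R_*np.sin(t)/.0005).astype(np.float32)[None],(n/2+R_*np.cos(t)/.0005).astype(np.float32)[None],1)[0]<110)
    ph=np.rad2deg(np.angle((sig*np.exp(6j*t)).sum()))/6
    return r,len(pts),ph%60
E
python3 - <<'E'
from m import *
import pickle
f=pickle.load(open('w1.pkl','rb'));F=pickle.load(open('f0.pkl','rb'))
c=onz(f,286,82,.179)[:2]
for z in(.173,.179,.185):
    r,n,ph=basket(f,c,z);r,n,ph=basket(f,r[:2],z);print('wrist',z,r,n,ph)
    r2,n,ph=basket(F['top'],r[:2],z);print('top',r2,n,ph)
r,_,_=basket(f,c);r,_,ph=basket(f,r[:2]);c=r[:2]
def blob(f,roi,fn):
    im=f['image'].astype(int); m=np.zeros(im.shape[:2],np.uint8); x0,y0,x1,y1=roi
    m[y0:y1,x0:x1]=fn(im[y0:y1,x0:x1]); n,l,s,ce=cv2.connectedComponentsWithStats(m)
    k=1+np.argmax(s[1:,4]); return (l==k).astype(np.uint8),ce[k],s[k]
dark=lambda a:a.max(-1)<70
m,ck,s=blob(f,(262,186,290,218),dark);print('knob wrist',ck,s)
m,ct,s=blob(F['top'],(284,252,300,267),dark);print('knob top',ct,s)
for z in(.19,.2,.21,.22):
    a=onz(f,*ck,z)[:2];b=onz(F['top'],*ct,z)[:2]
    print(z,a,b,'rad',np.hypot(*(a-c)),'dir',np.rad2deg(np.arctan2(*(a-c)[::-1])))
red=lambda a:(a[...,0]>90)&(a[...,1]<60)&(a[...,2]<60)
m,ctb,s=blob(f,(120,60,210,190),red);print(ctb,s)
cn,_=cv2.findContours(m,0,2);q=max(cn,key=cv2.contourArea)[:,0]
w=np.array([onz(f,*p,.048)[:2] for p in q],np.float32);print('tub',cv2.minAreaRect(w))
cv2.imwrite('pics/rect.png',cv2.cvtColor(rect(f,.22,c,.06,.0003),cv2.COLOR_RGB2BGR))
E
```

```text
wrist 0.173 [0.5828604  0.0561452  0.09942259] 148 35.02369260835265
top [0.58215568 0.05720669 0.09966409] 150 34.44313313738003
wrist 0.179 [0.58264543 0.05621906 0.09808248] 139 35.04825054361912
top [0.58130222 0.05751429 0.0991303 ] 149 34.44205449359272
wrist 0.185 [0.58225611 0.05629878 0.09661666] 134 35.322024352346986
top [0.58037409 0.05788594 0.09866437] 148 34.42367563748557
knob wrist [273.57013575 200.35746606] [266 192  16  18 221]
knob top [292. 256.] [292 256   1   1   1]
0.19 [0.44646558 0.06989042] [0.45837027 0.069288  ] rad 0.13686437274607435 dir 174.26717400068986
0.2 [0.44916208 0.06963785] [0.45785584 0.06972839] rad 0.13415613447677902 dir 174.25946746663652
0.21 [0.45185858 0.06938528] [0.45734141 0.07016877] rad 0.13144789873457102 dir 174.25144337526893
0.22 [0.45455507 0.06913271] [0.45682698 0.07060915] rad 0.1287396656789337 dir 174.24308168600098
[165.57366985 129.47868349] [ 131   76   69  104 5864]
tub ((0.5272133946418762, 0.2519620656967163), (0.10930709540843964, 0.1602882742881775), 85.93550872802734)
```

View pics/rect.png

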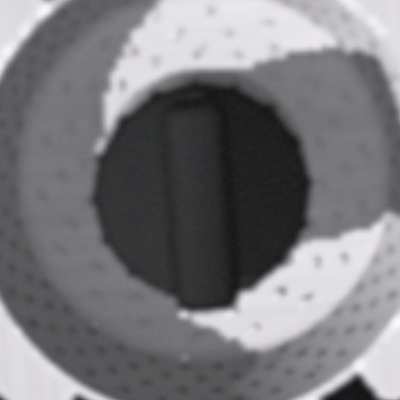

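```bash
python3 - <<'E'
from m import *
import pickle
f=pickle.load(open('w1.pkl','rb'));F=pickle.load(open('f0.pkl','rb'))
s=F['scene'];c=np.array([.582,.0565])
im=s['image']
# bar top in scene: project expected axis points
for z in(.19,.2,.21,.22,.23,.24):
    print(z,proj(s,[*c,z]),'knob',proj(s,[c[0]+.132*np.cos(np.deg2rad(174.2)),c[1]+.132*np.sin(np.deg2rad(174.2)),z]))
a=cv2.cvtColor(im,cv2.COLOR_RGB2BGR)[190:250,205:325]
a=cv2.resize(np.clip(a.astype(int)*2,0,255).astype(np.uint8),None,fx=6.5,fy=6.5,interpolation=cv2.INTER_CUBIC);cv2.imwrite('pics/sc.png',a)
print(observe()['qpos'])
E
```

```text
0.19 [282.95067303 215.70052625] knob [221.68052973 215.99422861]
0.2 [282.92619338 213.03200592] knob [221.12420905 213.32735841]
0.21 [282.90128364 210.31679401] knob [220.55807    210.61379515]
0.22 [282.87593229 207.55364458] knob [219.98184826 207.85229166]
0.23 [282.85012739 204.74126664] knob [219.39526987 205.04155561]
0.24 [282.82385656 201.87832204] knob [218.79805078 202.18024738]
[ 0.11126032  0.14406531 -0.41581993  1.7124653   0.05884836  1.2977562
 -1.88071778]
```

View pics/sc.png

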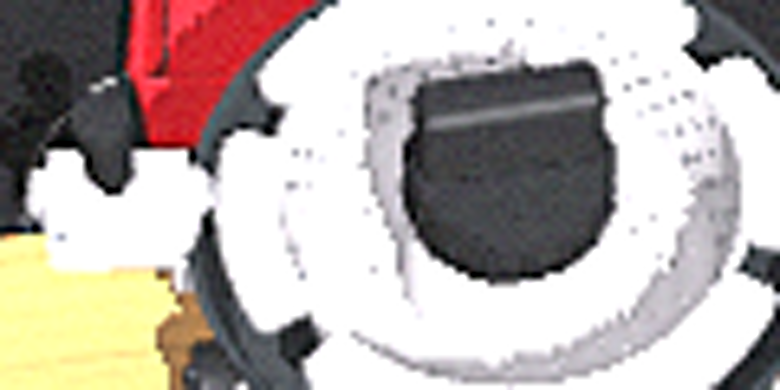

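Bar top at about z 0.231, so nut_grip ≈ (0.582, 0.0568, 0.217), with bar yaw ≈ 4°. Nearest notch is at 155° and the catch at 174°, so the turn is about +19°. Going down to grip.

```bash
python3 -m crank '{"linear":[[0.45,-0.017,-0.4],[0.45,-0.017,-0.4],[0.45,-0.017,-0.4],[0.45,-0.017,-0.796],[0.45,-0.017,-0.796]],"delta_rot":[[0,0,0.12],[0,0,0.12],[0,0,0.12],[0,0,0.12],[0,0,0.12]],"fingers":[1,1,1,1,1]}' 30
python3 -m crank '{"linear":[[0,0,0],[0,0,0],[0,0,0],[0,0,0],[0,0,0]],"delta_rot":[[0,0,0],[0,0,0],[0,0,0],[0,0,0],[0,0,0]],"fingers":[1,1,-0.5,-1,-1]}' 30
python3 -m crank '{"linear":[[0,0,0],[0,0,0],[0,0,0],[0,0,0],[0,0,0]],"delta_rot":[[0,0,0],[0,0,0],[0,0,0],[0,0,0],[0,0,0]],"fingers":[-1,-1,-1,-1,-1]}'
```

```text
clock: 2.2
position: [0.5817, 0.0512, 0.217]
tool_rot: [3.141, 0.0, 0.063]
force: [1.1, 0.4, -0.5]
grip_width: 0.0852
finger_force: 0.0
clock: 2.7
position: [0.5821, 0.0525, 0.221]
tool_rot: [3.141, -0.003, 0.064]
force: [-1.2, -0.3, -0.5]
grip_width: 0.044
finger_force: 0.0
clock: 3.2
position: [0.5818, 0.0539, 0.2201]
tool_rot: [-3.14, -0.001, 0.065]
force: [-0.3, 5.6, 5.6]
grip_width: 0.0196
finger_force: 29.1
```

```bash
python3 -m crank '{"linear":[[0,0.012,0],[0,0.012,0],[0,0.012,0],[0,0.012,0],[0,0.012,0]],"delta_rot":[[0,0,0.16],[0,0,0.32],[0,0,0.48],[0,0,0.64],[0,0,0.64]],"fingers":[-1,-1,-1,-1,-1]}'
python3 - <<'E'
from m import *
import pickle
f=grab('wrist');pickle.dump(f,open('w2.pkl','wb'));g=grab('top');pickle.dump(g,open('t2.pkl','wb'))
for n in (f,g):
    im=rect(n,.179,(.582,.0565),.15,.00075)
    cv2.imwrite('pics/r2_%d.png'%(n is g),cv2.cvtColor(im,cv2.COLOR_RGB2BGR))
cv2.imwrite('pics/r2.png',np.hstack([cv2.imread('pics/r2_0.png'),cv2.imread('pics/r2_1.png')]))
E
```

```text
clock: 3.7
position: [0.5822, 0.0558, 0.22]
tool_rot: [3.142, -0.002, 0.403]
force: [1.3, 1.2, 5.8]
grip_width: 0.0194
finger_force: 29.6
```

View pics/r2.png

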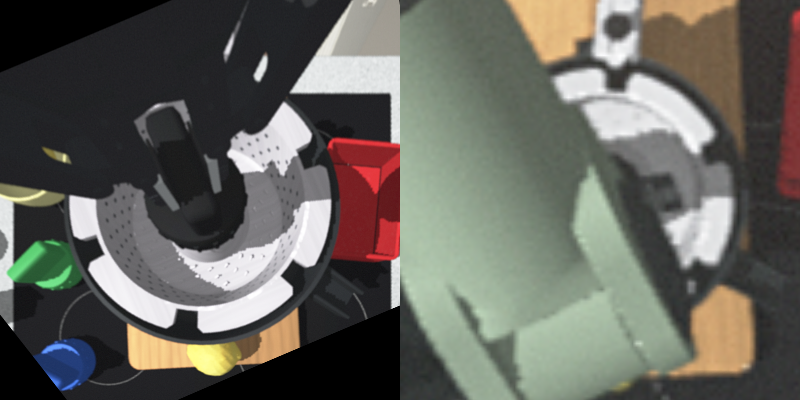

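The basket followed, and the notch now faces the catch to within about 2°. Release, and go to the look pose with the yaw along the catch line.

```bash
python3 -m crank '{"linear":[[0,0,0],[0,0,0],[0,0,0],[0,0,0.1],[0,0,0.3]],"delta_rot":[[0,0,0],[0,0,0],[0,0,0],[0,0,0],[0,0,0]],"fingers":[1,1,1,1,1]}'
python3 -m crank '{"linear":[[-0.2,0,0.5],[-0.44,0,0.5],[-0.44,0,0.5],[-0.44,0,0.5],[-0.44,0,0.5]],"delta_rot":[[0,0,-0.96],[0,0,-0.96],[0,0,-0.96],[0,0,-0.96],[0,0,-0.96]],"fingers":[1,1,1,1,1]}'
python3 - <<'E'
from m import *
import pickle
f=grab('wrist');pickle.dump(f,open('w3.pkl','wb'))
r,n,ph=basket(f,(.5823,.0565));print(basket(f,r[:2]))
print(observe()['position'],observe()['tool_rot'])
im=f['image'];p=proj(f,[.582-.1313,.0565+.0132,.215]);print(p)
x,y=p.astype(int);m=(im[y-18:y+18,x-13:x+13].max(-1)<70).astype(np.uint8)
n,l,s,ce=cv2.connectedComponentsWithStats(m);k=1+np.argmax(s[1:,4]);q=ce[k]+[x-13,y-18];print(q,s[k])
for z in(.205,.215):
    d=onz(f,*q,z)[:2]-r[:2];print(onz(f,*q,z),np.hypot(*d),np.rad2deg(np.arctan2(d[1],d[0])))
cv2.imwrite('pics/w3.png',cv2.cvtColor(rect(f,.179,r[:2]-[.03,0],.15,.0005),cv2.COLOR_RGB2BGR))
E
```

```text
clock: 4.3
position: [0.58, 0.0551, 0.2923]
tool_rot: [-3.14, 0.006, 0.4]
force: [1.0, -0.3, 0.3]
grip_width: 0.0852
finger_force: 0.0
clock: 4.8
position: [0.4705, 0.0557, 0.4219]
tool_rot: [3.142, -0.004, -0.105]
force: [0.8, 0.5, 0.3]
grip_width: 0.0855
finger_force: 0.0
(array([0.58292697, 0.05631521, 0.09817371]), 145, np.float64(52.977886690247))
[0.47126993 0.05551538 0.42031922] [ 3.14144795e+00 -2.45451632e-03 -1.02795595e-01]
[269.86889691 204.70490962]
[270.14285714 202.49769585] [  6   8  16  18 217]
[0.45070567 0.06972451 0.205     ] 0.13289603972151634 174.21288346372552
[0.45337669 0.06906251 0.215     ] 0.13017246766656693 174.38423554308815
```

View pics/w3.png

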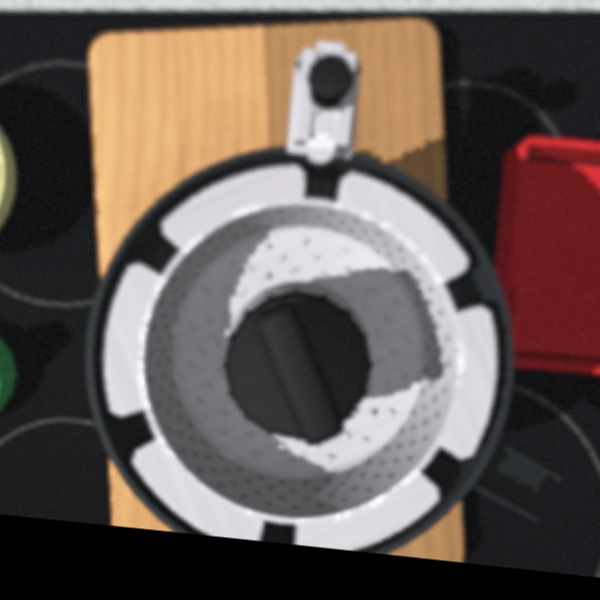

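Notch at 173.0°, catch line at 174.3°: within the self-centring range. Go down outside the knob with the fingers shut.

```bash
python3 -m crank '{"linear":[[-0.2,0.068,-0.3],[-0.2,0.068,-0.3],[-0.2,0.068,-0.6],[-0.2,0.068,-0.6],[-0.2,0.068,-0.6]],"delta_rot":[[0,0,0],[0,0,0],[0,0,0],[0,0,0],[0,0,0]],"fingers":[-1,-1,-1,-1,-1]}'
python3 -m crank '{"linear":[[0,0,-0.1],[0,0,-0.24],[0,0,-0.24],[0,0,-0.24],[0,0,-0.24]],"delta_rot":[[0,0,0],[0,0,0],[0,0,0],[0,0,0],[0,0,0]],"fingers":[-1,-1,-1,-1,-1]}'
```

```text
clock: 5.35
position: [0.4201, 0.0722, 0.266]
tool_rot: [3.14, 0.006, -0.102]
force: [0.2, -0.3, 1.1]
grip_width: 0.0124
finger_force: 0.0
clock: 5.85
position: [0.4225, 0.0727, 0.2109]
tool_rot: [-3.141, -0.002, -0.103]
force: [0.5, 0.2, 0.4]
grip_width: 0.0001
finger_force: 0.0
```

```bash
python3 -m crank '{"linear":[[0.02,-0.002,0],[0.04,-0.004,0],[0.056,-0.0056,0],[0.072,-0.0072,0],[0.084,-0.0084,0]],"delta_rot":[[0,0,0],[0,0,0],[0,0,0],[0,0,0],[0,0,0]],"fingers":[-1,-1,-1,-1,-1]}'
python3 -m crank '{"linear":[[0.008,-0.0008,0],[0.012,-0.0012,0],[0.016,-0.0016,0],[0.016,-0.0016,0],[0.016,-0.0016,0]],"delta_rot":[[0,0,0],[0,0,0],[0,0,0],[0,0,0],[0,0,0]],"fingers":[-1,-1,-1,-1,-1]}'
```

```text
clock: 6.35
position: [0.4428, 0.0704, 0.2093]
tool_rot: [-3.142, 0.0, -0.103]
force: [-2.3, 0.3, 0.8]
grip_width: -0.0001
finger_force: 0.8
clock: 6.85
position: [0.4465, 0.07, 0.2093]
tool_rot: [-3.142, -0.0, -0.103]
force: [-0.4, -0.3, 0.3]
grip_width: 0.0002
finger_force: 0.3
```

```bash
python3 -m crank '{"linear":[[0.008,-0.0008,0],[0.016,-0.0016,0],[0.016,-0.0016,0]],"delta_rot":[[0,0,0],[0,0,0],[0,0,0]],"fingers":[-1,-1,-1]}'
python3 -m crank '{"linear":[[0.006,-0.0006,0],[0.012,-0.0012,0],[0.012,-0.0012,0]],"delta_rot":[[0,0,0],[0,0,0],[0,0,0]],"fingers":[-1,-1,-1]}'
```

```text
clock: 7.15
position: [0.4484, 0.0697, 0.2089]
tool_rot: [3.14, 0.005, -0.103]
force: [-18.7, 3.1, 11.9]
grip_width: -0.0
finger_force: 9.5
clock: 7.45
position: [0.4491, 0.0696, 0.2086]
tool_rot: [3.139, 0.009, -0.102]
force: [-37.6, 3.4, 24.4]
grip_width: -0.0
finger_force: 19.0
```

Firm stop at the expected radius. Back off, raise and check.

```bash
python3 -m crank '{"linear":[[-0.06,0.006,0],[-0.1,0.01,0],[-0.1,0.01,0.2],[-0.1,0.01,0.4],[0,-0.03,0.6]],"delta_rot":[[0,0,0],[0,0,0],[0,0,0],[0,0,0],[0,0,0]],"fingers":[-1,-1,-1,-1,-1]}'
python3 -m crank '{"linear":[[0.1,-0.03,0.24],[0.1,-0.03,0.24],[0.1,-0.03,0.24],[0.1,-0.03,0.24]],"delta_rot":[[0,0,0],[0,0,0],[0,0,0],[0,0,0]],"fingers":[1,1,1,1]}'
python3 - <<'E'
from m import *
import pickle
f=grab('wrist');pickle.dump(f,open('w4.pkl','wb'))
r,n,ph=basket(f,(.5828,.0565));r,n,ph=basket(f,r[:2]);print(r,n,ph)
print(observe()['position'],observe()['tool_rot'],observe()['qpos'])
im=f['image'];p=proj(f,[.5825-.1134,.0565+.0114,.215]);print(p)
x,y=p.astype(int);m=(im[y-11:y+16,x-13:x+13].max(-1)<70).astype(np.uint8)
n,l,s,ce=cv2.connectedComponentsWithStats(m);k=1+np.argmax(s[1:,4]);q=ce[k]+[x-13,y-11];print(q,s[k])
d=onz(f,*q,.207)[:2]-r[:2];print(np.hypot(*d),np.rad2deg(np.arctan2(d[1],d[0])))
cv2.imwrite('pics/w4.png',cv2.cvtColor(rect(f,.22,(.53,.0565),.11,.0004),cv2.COLOR_RGB2BGR))
E
```

```text
clock: 7.95
position: [0.4493, 0.0639, 0.3563]
tool_rot: [-3.141, -0.001, -0.101]
force: [1.7, 0.3, -0.0]
grip_width: -0.0003
finger_force: 0.0
clock: 8.35
position: [0.4752, 0.0555, 0.4128]
tool_rot: [3.141, 0.0, -0.103]
force: [-0.2, -0.6, -0.1]
grip_width: 0.0584
finger_force: 0.0
[0.58278961 0.05637788 0.0983055 ] 148 53.143747190205666
[0.47493488 0.05551328 0.41236412] [ 3.14125489e+00  1.18042665e-03 -1.03144387e-01] [ 0.13434497  0.15849922 -0.43197959  1.71077382  0.06870891  1.28852339
 -1.98604548]
[269.5138861 194.5436908]
[269.79017857 192.87946429] [  6   1  16  18 224]
0.11424413914493631 174.227172883853
```

View pics/w4.png

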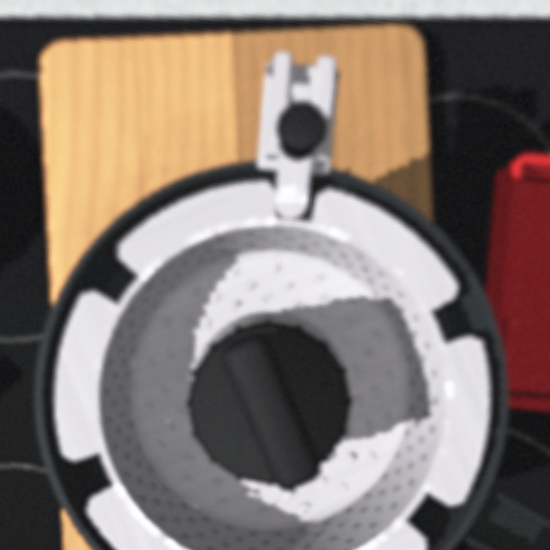

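The catch is in (knob radius 114 mm, nose in the notch). Clockwise travel at this wrist angle would pass joint 7's limit, so I'll take the half-turn grasp (yaw 203.5°) above the nut.

```bash
for i in 1; do :; done
python3 -m crank '{"linear":[[0.2,0.002,-0.1],[0.43,0.002,-0.2],[0.43,0.002,-0.36],[0.43,0.002,-0.36]],"delta_rot":[[0,0,0.997],[0,0,0.997],[0,0,0.997],[0,0,0.997]],"fingers":[1,1,1,1]}'
python3 -m crank '{"linear":[[0,0,0],[0,0,0],[0,0,0],[0,0,0]],"delta_rot":[[0,0,0.997],[0,0,0.997],[0,0,0.997],[0,0,0.997]],"fingers":[1,1,1,1]}'
python3 -m crank '{"linear":[[0,0,0],[0,0,0],[0,0,0],[0,0,0]],"delta_rot":[[0,0,0.997],[0,0,0.997],[0,0,0.997],[0,0,0.997]],"fingers":[1,1,1,1]}'
python3 -m crank '{"linear":[[0,0,0],[0,0,0],[0,0,0],[0,0,0]],"delta_rot":[[0,0,0.997],[0,0,0.997],[0,0,0.997],[0,0,0.997]],"fingers":[1,1,1,1]}'
python3 -m crank '{"linear":[[0,0,0],[0,0,0],[0,0,0],[0,0,0]],"delta_rot":[[0,0,0.997],[0,0,0.997],[0,0,0.997],[0,0,0.997]],"fingers":[1,1,1,1]}'
python3 -m crank '{"linear":[[0,0,0],[0,0,0],[0,0,0],[0,0,0]],"delta_rot":[[0,0,0.997],[0,0,0.997],[0,0,0.997],[0,0,0.997]],"fingers":[1,1,1,1]}'
python3 -m crank '{"linear":[[0,0,0],[0,0,0],[0,0,0],[0,0,0]],"delta_rot":[[0,0,0.997],[0,0,0.997],[0,0,0.997],[0,0,0.997]],"fingers":[1,1,1,1]}'
python3 -c "
from h import *
o=observe();print(o['position'],o['tool_rot'],o['qpos'])"
```

```text
clock: 8.8
position: [0.582, 0.0556, 0.316]
tool_rot: [-3.138, 0.009, 0.425]
force: [-1.9, -0.7, 0.0]
grip_width: 0.0855
finger_force: 0.0
clock: 9.2
position: [0.5822, 0.0561, 0.3221]
tool_rot: [-3.14, 0.001, 0.947]
force: [0.3, -0.1, 0.4]
grip_width: 0.0853
finger_force: 0.0
clock: 9.6
position: [0.5822, 0.0561, 0.3222]
tool_rot: [-3.14, 0.0, 1.469]
force: [-0.8, 0.7, -0.8]
grip_width: 0.0857
finger_force: 0.0
clock: 10.0
position: [0.5822, 0.0561, 0.3222]
tool_rot: [-3.14, -0.001, 1.992]
force: [-0.6, 0.6, 1.0]
grip_width: 0.0853
finger_force: 0.0
clock: 10.4
position: [0.5823, 0.0562, 0.3222]
tool_rot: [-3.141, -0.001, 2.514]
force: [0.5, -0.3, 0.5]
grip_width: 0.0856
finger_force: 0.0
clock: 10.8
position: [0.5823, 0.0562, 0.3222]
tool_rot: [-3.142, -0.002, 3.036]
force: [-0.3, 0.3, 0.2]
grip_width: 0.0859
finger_force: 0.0
clock: 11.2
position: [0.5823, 0.0562, 0.3222]
tool_rot: [3.141, -0.001, -2.725]
force: [0.5, -0.3, -0.6]
grip_width: 0.0855
finger_force: 0.0
[0.58229296 0.05623852 0.32223809] [ 3.14091590e+00 -1.24165724e-03 -2.72515569e+00] [ 0.55698872  0.63192166 -1.19283162  1.57765538  0.59728745  1.34637343
  1.27974506]
```

```bash

python3 -m crank '{"linear":[[0,0,-0.2],[0,0,-0.3],[0,0,-0.412],[0,0,-0.412],[0,0,-0.412]],"delta_rot":[[0,0,0],[0,0,0],[0,0,0],[0,0,0],[0,0,0]],"fingers":[1,1,1,0,-1]}' 60
python3 -m crank '{"linear":[[0,0,0],[0,0,0],[0,0,0],[0,0,0],[0,0,0]],"delta_rot":[[0,0,0],[0,0,0],[0,0,0],[0,0,0],[0,0,0]],"fingers":[-1,-1,-1,-1,-1]}'
```

```text
clock: 11.7
position: [0.5826, 0.0565, 0.2205]
tool_rot: [3.141, -0.001, -2.731]
force: [0.1, -0.2, 0.5]
grip_width: 0.0592
finger_force: 0.0
clock: 12.2
position: [0.5833, 0.0562, 0.2211]
tool_rot: [-3.141, 0.001, -2.732]
force: [0.3, 0.5, 5.0]
grip_width: 0.0194
finger_force: 59.9
```

Gripped with almost no side force. Turn clockwise in steps.

```bash

python3 -m crank '{"linear":[[0,0,0],[0,0,0],[0,0,0],[0,0,0],[0,0,0]],"delta_rot":[[0,0,-0.2],[0,0,-0.4],[0,0,-0.6],[0,0,-0.8],[0,0,-1]],"fingers":[-1,-1,-1,-1,-1]}'
python3 -c "
from h import *
o=observe();print(o['moment'],o['qpos'])"
```

```text
clock: 12.7
position: [0.5833, 0.0561, 0.221]
tool_rot: [3.141, 0.001, 3.023]
force: [0.3, 1.1, 4.8]
grip_width: 0.0192
finger_force: 59.9
[-0.1428952   0.03816326  0.01904524] [ 0.46123459  0.67309788 -1.00134991  1.70092637  0.62331194  1.12011808
  0.725845  ]
```

```bash

python3 -m crank '{"linear":[[0,0,0],[0,0,0],[0,0,0],[0,0,0],[0,0,0]],"delta_rot":[[0,0,-0.2],[0,0,-0.4],[0,0,-0.6],[0,0,-0.8],[0,0,-1]],"fingers":[-1,-1,-1,-1,-1]}'
python3 -m crank '{"linear":[[0,0,0],[0,0,0],[0,0,0],[0,0,0],[0,0,0]],"delta_rot":[[0,0,-0.2],[0,0,-0.4],[0,0,-0.6],[0,0,-0.85],[0,0,-0.85]],"fingers":[-1,-1,-1,-1,-1]}'
python3 - <<'E'
from m import *
o=observe();print(o['moment'],o['force'],o['tool_rot'],o['qpos'])
f=grab('top');w=grab('wrist')
a=rect(f,.179,(.55,.0565),.15,.00075);b=rect(w,.179,(.55,.0565),.15,.00075)
cv2.imwrite('pics/t5.png',cv2.cvtColor(np.hstack([a,b]),cv2.COLOR_RGB2BGR))
E
```

```text
clock: 13.2
position: [0.5833, 0.0561, 0.221]
tool_rot: [3.141, 0.001, 2.499]
force: [-0.4, -0.2, 4.2]
grip_width: 0.0194
finger_force: 59.9
clock: 13.7
position: [0.5833, 0.0562, 0.2211]
tool_rot: [3.14, 0.001, 2.054]
force: [-0.9, -0.5, 5.7]
grip_width: 0.0194
finger_force: 59.9
[-0.1268696   0.09235569  0.00655804] [-0.87292429 -0.50033679  5.72455358] [3.14049615e+00 8.02476038e-04 2.05366863e+00] [ 0.33245787  0.59126745 -0.77524225  1.70724992  0.47089879  1.03767363
 -0.12028997]
```

View pics/t5.png

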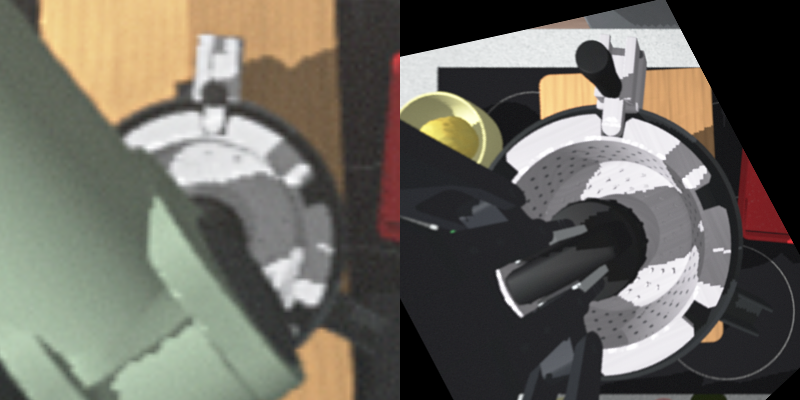

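The nose is still in the notch, and the nut has turned about 86° relative to the held basket. Lift gently.

```bash

python3 -m crank '{"linear":[[0,0,0.01],[0,0,0.02],[0,0,0.03],[0,0,0.03]],"delta_rot":[[0,0,0],[0,0,0],[0,0,0],[0,0,0]],"fingers":[-1,-1,-1,-1]}'
```

```text
clock: 14.2
position: [0.5829, 0.0559, 0.228]
tool_rot: [-3.141, 0.0, 2.059]
force: [0.8, -1.1, -1.2]
grip_width: 0.0188
finger_force: 59.1
```

The nut is free. Raise, move towards the tub with the wrist at yaw ≈ 86°, and refine the tub's position.

```bash

python3 -m crank '{"linear":[[0,0,0.12],[0,0,0.28],[0,0,0.42],[0,0,0.5],[0,0,0.5]],"delta_rot":[[0,0,0],[0,0,0],[0,0,0],[0,0,0],[0,0,0]],"fingers":[-1,-1,-1,-1,-1]}'
python3 -m crank '{"linear":[[-0.22,0.3,0],[-0.22,0.3,0],[-0.22,0.3,0],[-0.22,0.3,0],[-0.22,0.3,0]],"delta_rot":[[0,0,-0.25],[0,0,-0.5],[0,0,-0.75],[0,0,-1],[0,0,-1]],"fingers":[-1,-1,-1,-1,-1]}'
python3 - <<'E'
from m import *
import pickle
f=grab('wrist','pics/w6.png');t=grab('top')
pickle.dump((f,t),open('w6.pkl','wb'))
print(observe()['position'],observe()['tool_rot'],f['xyz'])
for n in(f,t):
    im=n['image'].astype(int);m=((im[...,0]>80)&(im[...,1]<60)&(im[...,2]<60)).astype(np.uint8)
    if n is t: m[:,300:]=0
    m=cv2.morphologyEx(m,cv2.MORPH_CLOSE,np.ones((5,5)))
    k,l,s,ce=cv2.connectedComponentsWithStats(m);k=1+np.argmax(s[1:,4]);print(s[k])
    q=max(cv2.findContours((l==k).astype(np.uint8),0,2)[0],key=cv2.contourArea)[:,0]
    for z in(.0,.048):
        w=np.array([onz(n,*p,z)[:2] for p in q],np.float32);print(z,cv2.minAreaRect(w),w.min(0),w.max(0))
E
```

```text
clock: 14.7
position: [0.5836, 0.0564, 0.3553]
tool_rot: [3.138, 0.001, 2.058]
force: [-0.4, 0.4, -2.6]
grip_width: 0.0192
finger_force: 59.1
clock: 15.2
position: [0.5276, 0.1309, 0.352]
tool_rot: [-3.141, 0.001, 1.533]
force: [-0.3, -0.3, -1.5]
grip_width: 0.0193
finger_force: 59.1
[0.52783039 0.13085217 0.35214803] [-3.14068733e+00  3.48261855e-04  1.53897391e+00] [0.53146186 0.20140445 0.47746032]
[ 218   35  120   89 9371]
0.0 ((0.5269891619682312, 0.26177313923835754), (0.12021736055612564, 0.17765448987483978), 85.35181427001953) [0.4348351  0.19626704] [0.6187118 0.3260249]
0.048 ((0.5274388194084167, 0.2557041645050049), (0.10813167691230774, 0.15979455411434174), 85.35179901123047) [0.44454917 0.19678351] [0.6099404  0.31349656]
[ 215  214   34   51 1044]
0.0 ((0.5289198756217957, 0.2634935975074768), (0.18944266438484192, 0.0936865583062172), 35.73323440551758) [0.4447244  0.20757006] [0.6152165  0.31890377]
0.048 ((0.5243054032325745, 0.258457213640213), (0.18275593221187592, 0.09037972241640091), 35.733253479003906) [0.4430818 0.2045076] [0.60755605 0.31191155]
```

View pics/w6.png

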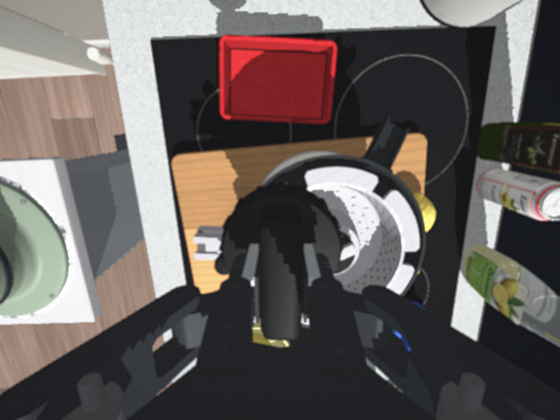

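The nut hangs in the gripper, and the tub (277,80) is clear. Its centre is (0.527, 0.2557) with the long side along x. Move over it and descend.

```bash

python3 -m crank '{"linear":[[0,0.2,0],[0,0.4,0],[0,0.499,-0.1],[0,0.499,-0.3],[0,0.499,-0.48]],"delta_rot":[[0,0,-0.09],[0,0,-0.09],[0,0,-0.09],[0,0,-0.09],[0,0,-0.09]],"fingers":[-1,-1,-1,-1,-1]}'
python3 -m crank '{"linear":[[0,0,-0.15],[0,0,-0.3],[0,0,-0.44],[0,0,-0.56],[0,0,-0.56]],"delta_rot":[[0,0,0],[0,0,0],[0,0,0],[0,0,0],[0,0,0]],"fingers":[-1,-1,-1,-1,-1]}'
```

```text
clock: 15.8
position: [0.5275, 0.2564, 0.2307]
tool_rot: [-3.141, -0.001, 1.493]
force: [1.6, -0.3, -1.9]
grip_width: 0.0189
finger_force: 59.2
clock: 16.3
position: [0.5262, 0.2545, 0.0891]
tool_rot: [-3.136, 0.003, 1.491]
force: [-0.7, -0.8, -0.4]
grip_width: 0.0188
finger_force: 59.1
```

```bash

python3 -m crank '{"linear":[[0,0,-0.04],[0,0,-0.08],[0,0,-0.1],[0,0,-0.1]],"delta_rot":[[0,0,0],[0,0,0],[0,0,0],[0,0,0]],"fingers":[-1,-1,-1,-1]}'
python3 -m crank '{"linear":[[0,0,-0.012],[0,0,-0.02],[0,0,-0.02]],"delta_rot":[[0,0,0],[0,0,0],[0,0,0]],"fingers":[-1,-1,-1]}'
python3 -m crank '{"linear":[[0,0,-0.008],[0,0,-0.012],[0,0,-0.012]],"delta_rot":[[0,0,0],[0,0,0],[0,0,0]],"fingers":[-1,-1,-1]}'
```

```text
clock: 16.7
position: [0.528, 0.2557, 0.0677]
tool_rot: [-3.141, 0.0, 1.488]
force: [0.1, -0.3, -1.9]
grip_width: 0.0191
finger_force: 59.1
clock: 17.0
position: [0.528, 0.2557, 0.0628]
tool_rot: [3.142, 0.0, 1.488]
force: [0.5, -0.7, -1.5]
grip_width: 0.0189
finger_force: 59.1
clock: 17.3
position: [0.528, 0.2557, 0.0597]
tool_rot: [-3.141, 0.0, 1.488]
force: [0.1, 0.0, -1.2]
grip_width: 0.0191
finger_force: 59.1
```

```bash

python3 -m crank '{"linear":[[0,0,-0.006],[0,0,-0.01],[0,0,-0.01]],"delta_rot":[[0,0,0],[0,0,0],[0,0,0]],"fingers":[-1,-1,-1]}'
python3 -m crank '{"linear":[[0,0,-0.006],[0,0,-0.01],[0,0,-0.01]],"delta_rot":[[0,0,0],[0,0,0],[0,0,0]],"fingers":[-1,-1,-1]}'
```

```text
clock: 17.6
position: [0.5279, 0.2557, 0.0572]
tool_rot: [-3.141, 0.0, 1.488]
force: [0.4, 0.6, -1.4]
grip_width: 0.0193
finger_force: 59.1
clock: 17.9
position: [0.5279, 0.2557, 0.0547]
tool_rot: [-3.141, 0.0, 1.488]
force: [0.7, -0.1, -1.9]
grip_width: 0.0192
finger_force: 59.1
```

```bash

python3 -m crank '{"linear":[[0,0,-0.006],[0,0,-0.01],[0,0,-0.01]],"delta_rot":[[0,0,0],[0,0,0],[0,0,0]],"fingers":[-1,-1,-1]}'
python3 -m crank '{"linear":[[0,0,0],[0,0,0],[0,0,0],[0,0,0.04],[0,0,0.12]],"delta_rot":[[0,0,0],[0,0,0],[0,0,0],[0,0,0],[0,0,0]],"fingers":[0,0,0,0,0]}'
python3 -m crank '{"linear":[[0,0,0.2],[0,0,0.4],[0,0,0.6],[0,0,0.8],[0,0,0.98]],"delta_rot":[[0,0,0],[0,0,0],[0,0,0],[0,0,0],[0,0,0]],"fingers":[0,0,0,0,0]}'
python3 -m crank '{"linear":[[-0.2,-0.3,0.2],[-0.3,-0.6,0.3],[-0.3,-0.8,0.3],[-0.3,-0.8,0.3],[-0.3,-0.8,0.3]],"delta_rot":[[0,0,0],[0,0,0],[0,0,0],[0,0,0],[0,0,0]],"fingers":[0,0,0,0,0]}'
python3 - <<'E'
from m import *
print(observe()['position'])
f=grab('wrist');t=grab('top');s=grab('scene')
j=np.hstack([cv2.resize(x['image'],(400,300)) for x in(f,t)])
k=np.hstack([cv2.resize(s['image'],(400,300)),cv2.resize(rect(f,.1,(.53,.15),.2,.001),(400,300))])
cv2.imwrite('pics/end.png',cv2.cvtColor(np.vstack([j,k]),cv2.COLOR_RGB2BGR))
E
```

```text
clock: 18.2
position: [0.5282, 0.2558, 0.0527]
tool_rot: [3.141, -0.0, 1.488]
force: [-1.7, -2.8, 7.4]
grip_width: 0.0191
finger_force: 60.4
clock: 18.7
position: [0.5273, 0.2555, 0.0821]
tool_rot: [-3.14, 0.001, 1.488]
force: [0.3, -0.4, 1.6]
grip_width: 0.0427
finger_force: 0.0
clock: 19.2
position: [0.5275, 0.2558, 0.3308]
tool_rot: [3.141, -0.001, 1.488]
force: [0.0, -0.3, 0.9]
grip_width: 0.0424
finger_force: 0.0
clock: 19.7
position: [0.4518, 0.0529, 0.4038]
tool_rot: [3.14, 0.001, 1.486]
force: [1.2, 0.6, 0.0]
grip_width: 0.0427
finger_force: 0.0
[0.45183048 0.05289752 0.40378487]
```

View pics/end.png

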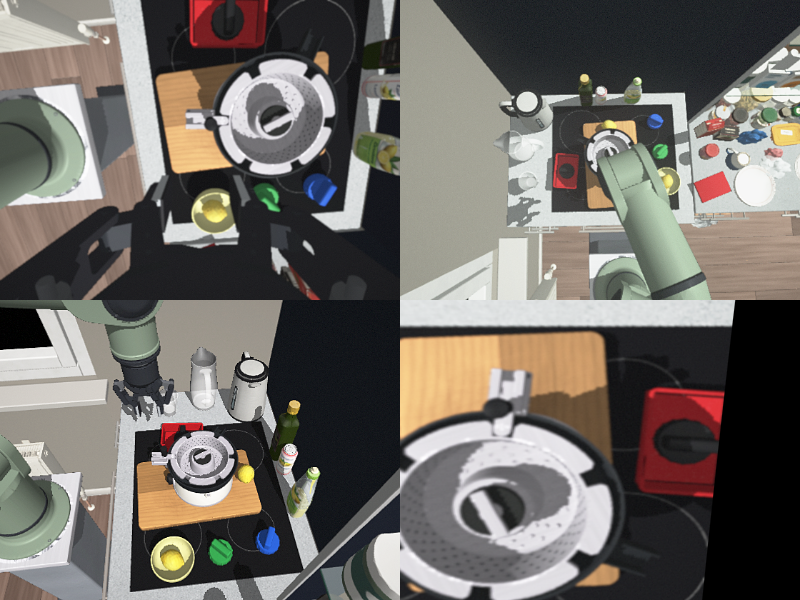

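The black nut stands in the red tub (wrist tile, (228,20)), the spindle head is bare (275,122), and the catch is still in its notch (205,122). The bowl, lemons, glass and look-alikes are where they were, and the arm is clear. Handing in.

```bash
python3 -c "
from workcell import bot
print(bot.job_done())"
```

```text
the job is handed in; nothing more can be done
None
```

The hub nut is off and in the tub, the catch is still fully in and holding the basket, and the job was handed in at about 20 s on the robot's clock.

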